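Put a perfume vial to rest and set the day wheel

ROBOT

A 7-joint arm with a two-finger parallel gripper is mounted at the origin on the work surface. World frame = base frame: x ahead of the robot, y to its left, z up, the work surface at z = 0. Lengths are in mm, angles in rad, forces in N, time in s.
With the tool pointing down it reaches from about 425 to 825 mm from the base axis. Payload 3.6 kg.
Tool frame: the origin (TCP) lies at the very end of the fingers, on their centre line; the grasp point (between the pads) lies 19 mm behind it; x points along the fingers, y is the direction in which the jaws open and shut, and the axes are right-handed (so a half turn about x gives the same grasp; the last joint's range is limited). The gripper opens to 93 mm and grips with 3 to 60 N. Pads are 15 mm wide; open, the fingers measure 128 mm over their backs; the gripper's body (75 mm by 188 mm) begins 65 mm behind the grasp point.
Start: joints at [-1.375, 0.615, -0.013, 1.423, 0.008, 1.103, -0.04], TCP at [142.959, 634.054, 218.64] pointing down, gripper open.
Joint ranges: [-3.12, 3.12], [-0.3, 2.06], [-1.34, 1.32], [0.26, 2.42], [-1.36, 4.5], [0.01, 1.98], [-2.84, 2.84]. Speed limits (rad/s): [2.79, 2.79, 3.14, 3.14, 3.14, 3.14, 3.14].

INTERFACE

Orientations are given as a unit quaternion [x, y, z, w].
In Python, from plant import get_state, camera, camera_info, sign_off, boxes_of gives the robot as it stands.
- The arm moves only by the tool move_arm, never from a script. Its argument "commands" is a list of rows, each an object with "delta_rot": the turn, a rotation vector about the tool's x, y, z in rad, a list of three; "translation": the shift along the tool's x, y, z in m, a list of three; "gripper": the opening in per cent of the stroke, from 0 (shut) to 100 (fully open). A call has exactly 10 rows; each row is the pose to reach, as a shift and turn from the pose commanded when the call began, along the tool's axes at that moment; what a row does not reach only later rows make up. A row lasts 1/10 s, in which the tool goes at most 50 mm and 8.59 degrees, less where a joint would pass 70% of its speed; a pose out of reach is approached as far as the arm can. A call with a gripper value outside its range is refused whole. The fingers move at their own pace and stop on an object; "grip_force" is the grip in N (left out, the last holds). Time passes only in rows, so rows that repeat a pose let the fingers close, or fill a call up. It gives the time, the measured TCP pose, the force and the opening at its end, in the units of the state.
- get_state(): the state, without advancing time (a new reading comes with each control period).
- camera(name): name is "scene" or "top" or "wrist"; returns (picture, depth): 480x640x3 uint8, red, green, blue; 480x640 float32, mm along the optical axis (not along the pixel's ray), 0 where there is no reading.
- camera_info(name): a dict with "fx", "fy", "cx", "cy" (pixels), "R" (3x3) and "t" (3): a world point X has camera coordinates R X + t; the wrist camera has in their place "T_tool_cam" (4x4, takes a point from camera to tool coordinates, whose origin is the TCP and whose axes are the tool frame's). Camera axes: x right, y down, z forward; pixel columns grow to the right and rows downward; lengths in mm; the calibration is good to about 2 mm. A picture is of the moment at which its call begins: read the wrist's pose just before it. camera_info takes no time and is no camera call.
- sign_off(): hands the job in, once; it reports no verdict.
Trained networks look in the newest picture that a camera, given by its name, has taken for a name from the list of things; names that differ only in an ending like _2 or _b are one class to them, and where a whole thing is asked for, a point or a joint stands for the part that bears it (a point fixed in the world has none). Each returns a list of dicts, best first, with "score" (0 to 1); they miss things now and then, are a little off and sometimes report something else, mostly with a low value. They report only what shows in the picture. A call takes as long as a camera call. They do not tell look-alikes from the thing itself.
- boxes_of(camera, name): "position" ([column, row] in pixels, amid what is visible of it).
The state is a dict: "time": time; "joint_positions": joint angles; "qvel": joint speeds; "tau": joint torques, N m; "tool_pos": TCP position; "ee_rot": TCP orientation; "contact_force": force on the tool from outside, world axes, zero at the start; "wrist_torque": the same for the moment, N m; "grip_width": finger opening in mm.
Only numpy, scipy, OpenCV 4.12 (cv2) and the standard library are available. Lean on these libraries where they do the work, as an engineer would, in place of code of your own. Each camera call takes 0.05 s, during which the arm holds its last target.

TASK

Take the tall tester vial out of the wooden stand and lower it upright into the steel canister; it is hard to see how high the cork bed inside lies, so stop as soon as you feel it touch (do not drop it in or press it down hard) and let go. Then roll the numbered day wheel until the 4 is squarely on top, between the two pointers. Leave the other vials and everything else on the vanity as they stand.

Things in the scene. Friction and masses are not known exactly. Their poses are not given: they have to be found in the camera images.
- stand: Fixed wooden stand, 60 (x) x 170 (y) x 60 mm tall, with three square slots 30 x 30 mm in a row at y = -50, 0, +50 mm, 45 mm deep (slot floor 15 mm above the vanity). One vial stands in each slot, in any order. Origin: centre of the underside.
- tall_vial: The tall tester vial: round, 26 mm diameter, 150 mm long, about 90 g, glass with a plain aluminium cap that forms its top 40 mm (same diameter). The only one of the three that is this long: in the stand its top is 165 mm above the vanity, those of the short ones 120 mm. Loose. Origin: centre of its underside; z along it, up.
- canister: Fixed opaque steel canister, open on top, 90 mm outside diameter, wall 4 mm, 105 mm tall. Inside, a flat sprung cork bed fills it at an unknown height, its top 30 to 65 mm above the canister underside: the tall vial will stick out 75 to 110 mm above the rim. Hold the vial by its top 40 mm or so to keep the fingers above the rim. Origin: centre of the underside, on the axis.
- bed (a joint): How far the cork bed is pressed down from its rest height, in m: 0 free, stop at 0.015; the spring gives about 0.9 N per mm, with damping of 50 N per m/s. It does not tell how high the bed lies. Pressed beyond 0.012 counts as too hard.
- wheel_console: Fixed holder of the day wheel: wooden base 150 (x) x 90 (y) x 12 mm tall, two aluminium cheeks 8 mm thick (60 mm long in x) at y = -34 and +34 mm, up to 100 mm, each with a small dark pointer post (8 x 6 mm, up to 117 mm high) at x = 0. Origin: centre of the underside; +x roughly away from the robot, z up; y is the axle direction.
- wheel_axle (a point): Centre of the big white thumbwheel, on its axle, 75 mm above the vanity; axes as wheel_console. Rim radius 50 mm, 50 mm wide (y); eight grey cross ribs 6 mm thick stand out to radius 62 mm, one every 45 degrees, and one black digit, 1 to 8, is centred between each two. Digits read upright from the robot side. A closed gripper pointing down fits between two ribs and pushes one along.
- day_wheel (a joint): Turn of the thumbwheel, rad. The digit on top, between the pointers, is the one set: 1 at 0, 2 at 0.785, 3 at 1.571, 4 at 2.356 and so on; ribs then lie 22.5 degrees either side of the top. It grows as the top goes towards console +x (away from the robot). No clicks: turns both ways against friction of 0.12 N m (about 2 N at the ribs), stays where left; stops at -0.2 and 5.7.
- flask_1: Bystander, loose: one of two tall cobalt glass flasks, 72 mm wide, 190 mm tall, on the marble tray at the back. Origin: centre of the underside.
- flask_2: Bystander, loose: the other cobalt flask, same size, on the tray. Origin: centre of the underside.
- funnel: Bystander, loose: stainless steel decant funnel standing on its wide mouth, 84 mm wide, 95 mm tall, on the tray. Origin: centre of the underside.
- crystal_jar: Bystander, loose: squat crystal jar with a knob, 80 mm wide, 66 mm tall. Origin: centre of the underside.
- candle_pot: Bystander, loose: white ceramic pot, 74 mm wide, 70 mm tall, on the tray. Origin: centre of the underside.
- short_vial_1: Bystander, loose: short tester vial, 26 mm diameter, 105 mm long, in a slot of the stand. Origin: centre of the underside.
- short_vial_2: Bystander, loose: the other short vial, same size, in a slot of the stand. Origin: centre of the underside.
Not all that is in view belongs to the job. What is shaped like the tall_vial but blue, orange or red is not meant.

How it is judged (in metres and radians):
On the way, in this order (a step that is already met when the one before it is completed fails the run):
1. the tall vial rests in the canister, let go (horizontal distance between tall_vial and canister below 0.035 m and z of tall_vial in the frame of canister between 0.005 and 0.085 m and angle between tall_vial's own z axis and vertical below 0.6 rad and linear speed of tall_vial below 0.03 m/s and contact force between the fingers and tall_vial below 0.05 N), for 0.3 s.
2. the day wheel has its 4 on top (value of joint day_wheel between 2.156 and 2.556 rad), for 0.3 s.
At the end, for the whole second after the job is handed in: The tall vial stands at rest in the canister (underside within 35 mm of its axis and 5 to 85 mm above its underside, leaning less than 0.6 rad), and the day wheel is still with the 4 on top to within 0.2 rad (about 11 degrees, a quarter of a step) (all of step 2 and horizontal distance between tall_vial and canister below 0.035 m and z of tall_vial in the frame of canister between 0.005 and 0.085 m and angle between tall_vial's own z axis and vertical below 0.6 rad and linear speed of tall_vial below 0.03 m/s and velocity of joint day_wheel between -0.05 and 0.05 rad/s); the robot touches nothing.
It fails at once if the tall vial is dropped into the canister (moves faster than 0.4 m/s inside it) (horizontal distance between tall_vial and canister below 0.045 m and z of tall_vial in the frame of canister below 0.1 m and linear speed of tall_vial above 0.4 m/s).
It fails at once if the cork bed is pressed down more than 12 mm (too hard) (value of joint bed above 0.012 m).
It fails at once if another vial or a bystander is tipped over (0.5 rad) or shifted more than 40 mm (distance of any of flask_1, flask_2, funnel, crystal_jar, candle_pot, short_vial_1, short_vial_2 from where it was at the start of the episode above 0.04 m or angle between any of flask_1, flask_2, funnel, crystal_jar, candle_pot, short_vial_1, short_vial_2's own z axis and vertical above 0.5 rad).
It also fails if it takes over 61 s, if anything falls off the work surface, if the arm or the gripper's body presses on something with over 40 N, if the wrist force passes 120 N, or if a joint passes its speed limit or range.

## Working session

There is one attempt and no reset: what is moved stays moved. The work goes in short steps, Python scripts to look and compute and a tool call to move; the robot and the scene stay as the last step left them, time stands still between calls to the robot, and variables do not carry over. Pictures are saved under pics/ and viewed, and the job is handed in when it is done.

Besides the shell and the picture viewer there is one more tool, called after ">>>" in YAML: its name, and indented under it one key for each argument. move_arm: Moves the arm, as the interface text tells. Its arguments: {"type":"object","properties":{"commands":{"type":"array","items":{"type":"object","properties":{"delta_rot":{"type":"array","items":{"type":"number"}},"translation":{"type":"array","items":{"type":"number"}},"gripper":{"type":"number"}}}},"grip_force":{"type":"number"}},"required":["commands"]}

```bash
mkdir -p pics
cat > h.py <<'E'
import numpy as np,cv2
from plant import *
from scipy.spatial.transform import Rotation as Ro
def cap(n,f):
    s=get_state(); im,d=camera(n); cv2.imwrite('pics/'+f+'.png',im[:,:,::-1]); np.savez('pics/'+f+'.npz',im=im,d=d,p=s['tool_pos'],q=s['ee_rot']); return s,im,d
def world(n,d,s=None):
    i=camera_info(n); v,u=np.mgrid[0:480,0:640]
    P=np.stack([(u-i['cx'])/i['fx']*d,(v-i['cy'])/i['fy']*d,d],-1)
    if n=='wrist':
        T=np.array(i['T_tool_cam']); P=P@T[:3,:3].T+T[:3,3]
        return P@Ro.from_quat(s['ee_rot']).as_matrix().T+np.array(s['tool_pos'])
    return (P-np.array(i['t']))@np.array(i['R'])
E
python3 - <<'E'
from h import *
for n in ['scene','top']:
    s,im,d=cap(n,n+'0'); W=world(n,d); np.save('pics/'+n+'W.npy',W)
    for o in (['tall_vial','canister','day_wheel','stand','wheel_console'] if n=='top' else ['tall_vial','canister','day_wheel']):
        for b in boxes_of(n,o)[:3]:
            c,r=map(int,b['position']); print(n,o,round(b['score'],2),c,r,W[r,c].round())
print(s)
E
```

```text
scene tall_vial 0.96 398 167 [487. 244. 103.]
scene tall_vial 0.69 431 180 [563. 276. 132.]
scene tall_vial 0.69 420 157 [474. 299. 104.]
scene canister 0.81 308 264 [659.   1. 108.]
scene canister 0.24 141 269 [ 575. -280.  100.]
scene canister 0.24 300 346 [776. -49.  51.]
scene day_wheel 0.71 138 261 [ 566. -280.  112.]
top tall_vial 0.96 210 300 [478. 237. 137.]
top tall_vial 0.61 188 256 [551. 268. 162.]
top tall_vial 0.58 177 307 [467. 292. 137.]
top day_wheel 0.9 523 264 [ 538. -289.  124.]
top stand 0.69 523 264 [ 538. -289.  124.]
top stand 0.57 232 262 [545. 221.  48.]
top wheel_console 0.85 510 264 [ 538. -270.  117.]
{'time': 0.2, 'joint_positions': array([-1.37546066,  0.61554861, -0.01261348,  1.42427284,  0.00811583,
        1.10339772, -0.04035646]), 'qvel': array([ 0.00038758, -0.00351573, -0.00174673, -0.00344761,  0.00023178,
       -0.00019527,  0.00185881]), 'tau': array([ 2.99944686e-04, -4.58809698e+01,  2.08916618e-01, -1.65748161e+01,
       -6.10681926e-02,  1.83317706e-02,  1.76775347e-04]), 'tool_pos': array([142.89599867, 633.60909997, 217.92918548]), 'ee_rot': array([ 0.07767666,  0.70282021, -0.07878583,  0.7027111 ]), 'contact_force': array([ 0.15462591, -0.18065415, -1.38663178]), 'wrist_torque': array([-0.01452966,  0.05881478,  0.0552086 ]), 'grip_width': 93.49572494158329}
```

View pics/scene0.png

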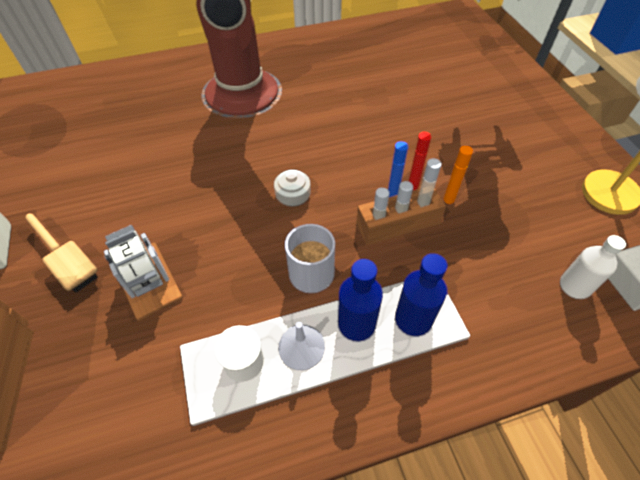

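View pics/top0.png

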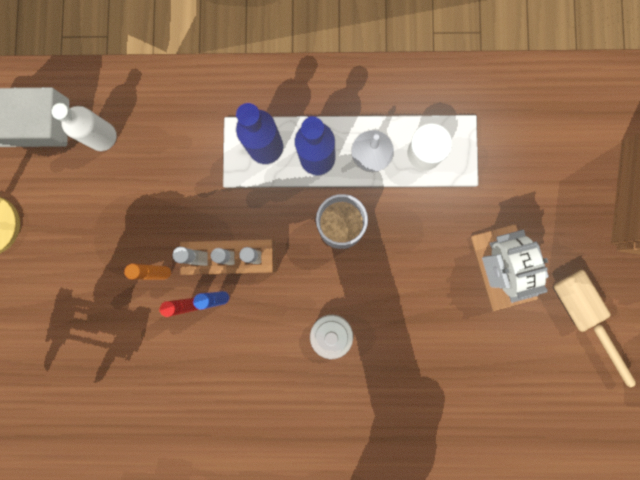

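The tall vial is in the stand's left slot (top image ~183,255). The canister is at (341,221) and the wheel at (520,265), showing 2 and 3. The blue, red and orange look-alikes stand near the vial. Next I'll fit the geometry.

Run:
```python
from h import *
from scipy.optimize import least_squares
for n in ['scene','top']:
    z=np.load(f'pics/{n}0.npz'); W=np.load(f'pics/{n}W.npy'); d=z['d'];im=z['im'].astype(int)
    X,Y,Z=W[...,0],W[...,1],W[...,2]; ok=d>0
    print(n,'table',np.median(Z[ok&(abs(X-450)<40)&(abs(Y)<100)]))
    m=ok&(Z>158)&(Z<175)&(abs(X-550)<60)&(abs(Y-265)<50)
    sat=im.max(-1)-im.min(-1); m2=m&(sat<50)
    print('vialtop',m2.sum(),W[m2].mean(0),W[m2].min(0),W[m2].max(0))
    m=ok&(Z>115)&(Z<170)&(abs(X-550)<60)&(abs(Y-265)<30)&(sat<50)
    def circ(p,r=None):
        return least_squares(lambda c:np.hypot(p[:,0]-c[0],p[:,1]-c[1])-(r if r else c[2]),[*p[:,:2].mean(0),40],loss='soft_l1')
    m=ok&(abs(Z-105)<4)&(abs(X-645)<80)&(abs(Y)<80)&(sat<60)
    p=W[m]; c=circ(p); print('can',m.sum(),c.x, p.min(0),p.max(0))
    m=ok&(Z>30)&(Z<80)&(np.hypot(X-c.x[0],Y-c.x[1])<28); 
    print('bed z',np.percentile(Z[m],[5,25,50,75,95]) if m.any() else None)
    m=ok&(abs(Z-60)<4)&(abs(X-550)<70)&(abs(Y-210)<110)
    r=cv2.minAreaRect(W[m][:,:2].astype(np.float32)); print('stand',m.sum(),r)
    m=ok&(abs(Z-12)<3)&(abs(X-540)<110)&(abs(Y+270)<100)
    r=cv2.minAreaRect(W[m][:,:2].astype(np.float32)); print('base',m.sum(),r)
    m=ok&(Z>90)&(abs(X-540)<110)&(abs(Y+270)<100)
    print('wheel',m.sum(),W[m].min(0),W[m].max(0))
    m=ok&(Z>50)&(abs(X-480)<80)&(abs(Y-265)<80)&(sat>60)
    print('lookalikes',m.sum(),W[m].min(0),W[m].max(0))
im=cv2.imread('pics/top0.png'); cv2.imwrite('pics/c1.png',np.hstack([cv2.resize(im[210:330,110:290],None,fx=2.2,fy=2.2,interpolation=2),cv2.resize(im[210:330,460:580],None,fx=2.2,fy=2.2,interpolation=2)]))
```

```text
scene table 2.275039781490285
vialtop 146 [554.17920974 278.43548436 164.97725803] [538.61605054 266.44282984 158.36383091] [565.33459106 291.80814378 168.73354242]
can 394 [617.42929627  16.87558693  42.7405689 ] [570.71589625 -27.8110452  101.03664894] [662.13459642  62.07410348 108.7319157 ]
bed z [56.6792244  57.88395013 58.67923794 59.68790573 60.85117986]
stand 1342 ((532.4954223632812, 229.98941040039062), (104.38628387451172, 171.28872680664062), 1.6154680252075195)
base 1148 ((535.5965576171875, -296.24725341796875), (151.96485900878906, 89.96540069580078), 14.698222160339355)
wheel 2041 [ 479.96819315 -338.77331813   90.00384376] [ 598.41398652 -253.08154018  139.2673219 ]
lookalikes 1257 [451.49911958 195.40872397  50.30271174] [559.98787771 317.36082158 153.65022908]
top table -0.29144018154117934
vialtop 204 [552.37798006 279.03867494 163.98276286] [540.66241651 267.21874119 158.36334904] [565.1889644  292.72755691 168.04045622]
can 366 [617.40645186  17.15888356  42.86560189] [573.67597825 -26.44000273 101.11955358] [724.24511819  79.25762089 108.71454656]
bed z [54.02957349 55.5462241  56.48674214 57.55341623 59.02645365]
stand 1910 ((532.2905883789062, 229.59060668945312), (103.67913055419922, 170.1755828857422), 1.6511150598526)
base 1123 ((535.4423828125, -295.68072509765625), (149.6513214111328, 89.23155975341797), 14.854333877563477)
wheel 2357 [ 478.56940286 -338.95487045   90.00726942] [ 598.92836165 -252.16342062  139.18148632]
lookalikes 1384 [452.02099632 185.00180234  50.18471214] [559.17810123 316.79379579 152.68251056]
```

View pics/c1.png

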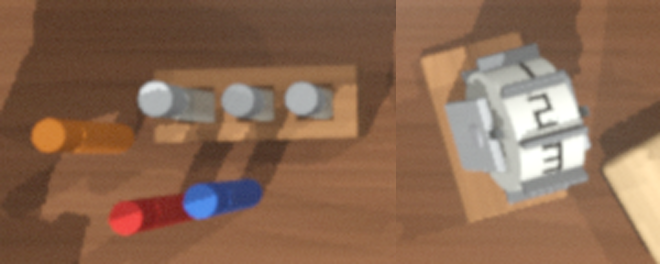

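Run:
```python
from h import *
print('toolaxes',Ro.from_quat(get_state()['ee_rot']).as_matrix().round(3))
for n in ['scene','top']:
    z=np.load(f'pics/{n}0.npz'); W=np.load(f'pics/{n}W.npy'); d=z['d'];im=z['im'].astype(int)
    X,Y,Z=W[...,0],W[...,1],W[...,2]; ok=d>0; sat=im.max(-1)-im.min(-1)
    R,G,B=im[...,0],im[...,1],im[...,2]
    for nm,c in dict(blue=(B>R+60)&(Z>100)&(X<520),red=(R>G+90)&(G<60)&(Z>100),orange=(R>B+120)&(G>70)&(Z>100)).items():
        m=ok&c&(Y>150); k=m&(Z>np.percentile(Z[m],80)); print(n,nm,W[k].mean(0).round(),W[m].max(0).round())
    fl=ok&(B>R+60)&(X>560)&(Z>180);print('flask tops',[W[fl&s].mean(0).round() for s in (Y>100,Y<100)])
    fl=ok&(B>R+60)&(X>560)&(Z>60);print('flask ext',[(W[fl&s].min(0).round(),W[fl&s].max(0).round()) for s in (Y>100,Y<100)])
    a=np.deg2rad(14.75); dx,dy=X-535.5,Y+296
    cx=dx*np.cos(a)+dy*np.sin(a); cy=-dx*np.sin(a)+dy*np.cos(a)
    m=ok&(abs(cy)<22)&(Z>60)&(abs(cx)<80)
    th=np.rad2deg(np.arctan2(cx[m],Z[m]-75)); r=np.hypot(cx[m],Z[m]-75)
    for t in range(-80,80,4):
        k=(th>=t)&(th<t+4)
        if k.sum()>3: print(t+2,k.sum(),np.percentile(r[k],[20,50,90]).round(1),end=' | ')
    print()
```

```text
toolaxes [[-0.     0.22   0.976]
 [-0.     0.976 -0.22 ]
 [-1.    -0.    -0.   ]]
scene blue [477. 248. 152.] [491. 261. 154.]
scene red [468. 305. 151.] [477. 316. 153.]
scene orange [518. 359. 152.] [539. 378. 154.]
flask tops [array([777., 163., 200.]), array([755.,  61., 200.])]
flask ext [(array([741., 130.,  60.]), array([809., 197., 206.])), (array([719.,  28.,  60.]), array([787.,  97., 205.]))]
-58 5 [58.4 61.5 63.1] | -54 101 [55.9 59.1 62.7] | -50 35 [55.3 58.  61.5] | -14 25 [63.1 63.6 64.1] | -10 175 [53.2 58.2 63.7] | -6 42 [51.3 52.4 61.3] | -2 46 [51.3 52.  53.8] | 2 48 [50.6 51.4 52.9] | 6 40 [50.6 51.6 53. ] | 10 54 [50.7 52.1 53.7] | 14 56 [49.9 51.1 52.5] | 18 48 [49.9 51.3 52.6] | 22 57 [49.9 51.4 53.3] | 26 32 [50.8 51.4 52.6] | 30 57 [61.6 62.5 64.9] | 34 83 [50.9 60.3 64.2] | 38 56 [49.6 50.4 52.2] | 42 55 [49.3 50.2 52.2] | 46 54 [49.4 50.5 51.8] | 50 56 [48.8 50.2 51.8] | 54 49 [49.  50.2 51.8] | 58 55 [48.6 49.6 51.4] | 62 50 [48.8 50.1 51.2] | 66 47 [48.8 49.9 51.2] | 70 54 [48.9 50.1 57. ] | 74 144 [51.6 56.6 61.9] | 78 30 [60.2 60.7 61.7] | 
top blue [47
[... 444 characters left out ...]
 [48.9 49.4 50.5] | -34 50 [48.2 49.9 51.7] | -30 43 [48.3 49.5 51.2] | -26 44 [48.3 49.6 50.9] | -22 49 [48.5 50.  51.4] | -18 6 [50.4 51.1 53. ] | -14 43 [59.6 60.8 62.2] | -10 111 [52.8 59.4 62.7] | -6 52 [47.5 49.5 51.2] | -2 56 [48.2 49.6 51.9] | 2 52 [47.9 49.2 51.3] | 6 55 [47.8 49.1 50.9] | 10 54 [48.7 50.1 51.9] | 14 51 [48.  49.5 50.8] | 18 52 [48.7 49.5 51.1] | 22 56 [48.4 49.6 51.9] | 26 41 [48.8 49.8 51.6] | 30 141 [50.4 56.2 61.9] | 34 50 [60.3 61.4 62.5] | 46 23 [48.9 50.1 51.1] | 50 31 [48.3 49.4 51. ] | 54 36 [48.3 49.5 50.6] | 58 23 [48.9 49.5 50.7] | 62 29 [48.7 49.5 50.9] | 66 27 [49.2 49.9 50.5] | 70 20 [49.5 50.  53.9] | 74 95 [51.4 54.9 60.7] | 78 89 [52.4 57.1 61.6] |
```

```bash
cat >> h.py <<'E'
def go(p,yaw_deg):
    "tool delta to reach TCP p with tool x down, tool y at yaw"
    s=get_state(); R=Ro.from_quat(s['ee_rot']).as_matrix(); a=np.deg2rad(yaw_deg)
    y=np.array([np.cos(a),np.sin(a),0]); x=np.array([0,0,-1.]); T=np.stack([x,y,np.cross(x,y)],1)
    print('t',round(s['time'],2),'pos',s['tool_pos'].round(1),'F',s['contact_force'].round(2),'w',round(s['grip_width'],1))
    print('trans',(R.T@(np.array(p)-s['tool_pos'])/1000).round(4),'rot',Ro.from_matrix(R.T@T).as_rotvec().round(4))
E
python3 -c "
from h import *
go([553,279,245],0)"
```

```text
t 0.5 pos [142.9 634.  218.6] F [-0.79 -0.39 -0.17] w 92.8
trans [-0.0264 -0.2562  0.4781] rot [1.3491e+00 1.0000e-04 2.0000e-04]
```

>>> move_arm:
  commands:
    - {"translation": [-0.026,-0.02,0.04],"delta_rot": [0.11,0,0],"gripper": 54}
    - {"translation": [-0.026,-0.046,0.086],"delta_rot": [0.25,0,0],"gripper": 54}
    - {"translation": [-0.026,-0.07,0.13],"delta_rot": [0.39,0,0],"gripper": 54}
    - {"translation": [-0.026,-0.094,0.174],"delta_rot": [0.53,0,0],"gripper": 54}
    - {"translation": [-0.026,-0.118,0.218],"delta_rot": [0.67,0,0],"gripper": 54}
    - {"translation": [-0.026,-0.142,0.262],"delta_rot": [0.81,0,0],"gripper": 54}
    - {"translation": [-0.026,-0.166,0.306],"delta_rot": [0.95,0,0],"gripper": 54}
    - {"translation": [-0.026,-0.19,0.35],"delta_rot": [1.09,0,0],"gripper": 54}
    - {"translation": [-0.026,-0.213,0.394],"delta_rot": [1.23,0,0],"gripper": 54}
    - {"translation": [-0.026,-0.235,0.438],"delta_rot": [1.32,0,0],"gripper": 54}

```text
time: 1.5
tool_pos: [516.8, 309.7, 245.1]
ee_rot: [0.494, 0.506, -0.493, 0.506]
contact_force: [0.4, 0.3, 0.5]
grip_width: 50.4
```

```bash
python3 -c "
from h import *
go([553,279,245],0)"
```

```text
t 1.5 pos [516.8 309.7 245.1] F [0.45 0.29 0.48] w 50.4
trans [0.0001 0.0355 0.0316] rot [ 0.025  -0.0006 -0.0005]
```

>>> move_arm:
  commands:
    - {"translation": [0,0.015,0.013],"delta_rot": [0.012,0,0],"gripper": 54}
    - {"translation": [0,0.028,0.025],"delta_rot": [0.02,0,0],"gripper": 54}
    - {"translation": [0,0.034,0.03],"delta_rot": [0.025,0,0],"gripper": 54}
    - {"translation": [0,0.034,0.03],"delta_rot": [0.025,0,0],"gripper": 54}
    - {"translation": [0,0.034,0.03],"delta_rot": [0.025,0,0],"gripper": 54}
    - {"translation": [0,0.034,0.03],"delta_rot": [0.025,0,0],"gripper": 54}
    - {"translation": [0,0.034,0.03],"delta_rot": [0.025,0,0],"gripper": 54}
    - {"translation": [0,0.034,0.03],"delta_rot": [0.025,0,0],"gripper": 54}
    - {"translation": [0,0.034,0.03],"delta_rot": [0.025,0,0],"gripper": 54}
    - {"translation": [0,0.034,0.03],"delta_rot": [0.025,0,0],"gripper": 54}

```text
time: 2.5
tool_pos: [550.3, 282.1, 244.7]
ee_rot: [0.499, 0.501, -0.499, 0.501]
contact_force: [-0.1, -0.1, -0.4]
grip_width: 49.9
```

Run:
```python
from h import *
s,im,d=cap('wrist','w1'); W=world('wrist',d,s)
X,Y,Z=W[...,0],W[...,1],W[...,2]
m=(d>0)&(Z>155)&(Z<175)&(abs(X-553)<35)&(abs(Y-279)<35)
print(m.sum(),W[m].mean(0),W[m].min(0),W[m].max(0))
if m.sum()>5: print(cv2.minEnclosingCircle(W[m][:,:2].astype(np.float32)))
go([553,279,130],0)
```

```text
1343 [552.29452056 281.25500081 163.14468588] [539.87509613 267.68278877 155.01289313] [565.16672036 293.10319778 165.49024599]
((552.5121459960938, 280.4342956542969), 13.019760131835938)
t 2.55 pos [550.4 282.  244.7] F [-0.03 -0.63 -0.34] w 50.6
trans [0.1147 0.0026 0.003 ] rot [ 0.0041  0.     -0.    ]
```

View pics/w1.png

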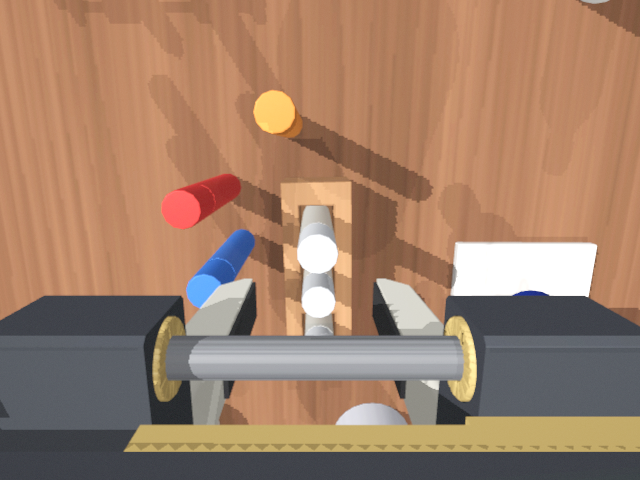

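The wrist view shows the tall vial's cap at (317,252), between the fingers' line, with its centre at about (552.5, 280). The look-alikes are clear of the fingers, so I'm descending and gripping.

>>> move_arm:
  commands:
    - {"translation": [0.015,0.001,0.001],"delta_rot": [0,0,0],"gripper": 54}
    - {"translation": [0.035,0.002,0.002],"delta_rot": [0,0,0],"gripper": 54}
    - {"translation": [0.055,0.002,0.002],"delta_rot": [0,0,0],"gripper": 54}
    - {"translation": [0.075,0.002,0.002],"delta_rot": [0,0,0],"gripper": 54}
    - {"translation": [0.095,0.002,0.002],"delta_rot": [0,0,0],"gripper": 54}
    - {"translation": [0.11,0.002,0.002],"delta_rot": [0,0,0],"gripper": 54}
    - {"translation": [0.117,0.002,0.002],"delta_rot": [0,0,0],"gripper": 54}
    - {"translation": [0.117,0.002,0.002],"delta_rot": [0,0,0],"gripper": 54}
    - {"translation": [0.117,0.002,0.002],"delta_rot": [0,0,0],"gripper": 30}
    - {"translation": [0.117,0.002,0.002],"delta_rot": [0,0,0],"gripper": 15}
  grip_force: 15

```text
time: 3.55
tool_pos: [553.1, 280.2, 128.7]
ee_rot: [0.5, 0.501, -0.498, 0.501]
contact_force: [0.2, 0.5, 0.6]
grip_width: 38.5
```

>>> move_arm:
  commands:
    - {"translation": [0,0,0],"delta_rot": [0,0,0],"gripper": 5}
    - {"translation": [0,0,0],"delta_rot": [0,0,0],"gripper": 5}
    - {"translation": [0,0,0],"delta_rot": [0,0,0],"gripper": 5}
    - {"translation": [0,0,0],"delta_rot": [0,0,0],"gripper": 5}
    - {"translation": [-0.006,0,0],"delta_rot": [0,0,0],"gripper": 5}
    - {"translation": [-0.018,0,0],"delta_rot": [0,0,0],"gripper": 5}
    - {"translation": [-0.034,0,0],"delta_rot": [0,0,0],"gripper": 5}
    - {"translation": [-0.05,0,0],"delta_rot": [0,0,0],"gripper": 5}
    - {"translation": [-0.07,0,0],"delta_rot": [0,0,0],"gripper": 5}
    - {"translation": [-0.09,0,0],"delta_rot": [0,0,0],"gripper": 5}

```text
time: 4.55
tool_pos: [552.3, 279.8, 219.0]
ee_rot: [0.499, 0.501, -0.499, 0.501]
contact_force: [-0.2, 0.5, -0.6]
grip_width: 25.5
```

Run:
```python
from h import *
go([617.4,17,280],0)
```

```text
t 4.55 pos [552.3 279.8 219. ] F [-0.17  0.55 -0.59] w 25.5
trans [-0.061   0.0641  0.2631] rot [0.004  0.0001 0.    ]
```

>>> move_arm:
  commands:
    - {"translation": [-0.02,0,0],"delta_rot": [0,0,0],"gripper": 5}
    - {"translation": [-0.04,0,0],"delta_rot": [0,0,0],"gripper": 5}
    - {"translation": [-0.05,0.005,0.015],"delta_rot": [0,0,0],"gripper": 5}
    - {"translation": [-0.05,0.013,0.05],"delta_rot": [0,0,0],"gripper": 5}
    - {"translation": [-0.05,0.022,0.09],"delta_rot": [0,0,0],"gripper": 5}
    - {"translation": [-0.05,0.032,0.13],"delta_rot": [0,0,0],"gripper": 5}
    - {"translation": [-0.05,0.042,0.17],"delta_rot": [0,0,0],"gripper": 5}
    - {"translation": [-0.05,0.052,0.21],"delta_rot": [0,0,0],"gripper": 5}
    - {"translation": [-0.05,0.06,0.245],"delta_rot": [0,0,0],"gripper": 5}
    - {"translation": [-0.05,0.064,0.262],"delta_rot": [0,0,0],"gripper": 5}

```text
time: 5.55
tool_pos: [617.2, 11.5, 267.9]
ee_rot: [-0.5, -0.498, 0.502, -0.5]
contact_force: [-0.2, 0.1, 0.1]
grip_width: 26.2
```

>>> move_arm:
  commands:
    - {"translation": [0,0,0],"delta_rot": [0,0,0],"gripper": 5}
    - {"translation": [0,0,0],"delta_rot": [0,0,0],"gripper": 5}
    - {"translation": [0,0,0],"delta_rot": [0,0,0],"gripper": 5}
    - {"translation": [0,0,0],"delta_rot": [0,0,0],"gripper": 5}
    - {"translation": [0,0,0],"delta_rot": [0,0,0],"gripper": 5}
    - {"translation": [0,0,0],"delta_rot": [0,0,0],"gripper": 5}
    - {"translation": [0,0,0],"delta_rot": [0,0,0],"gripper": 5}
    - {"translation": [0,0,0],"delta_rot": [0,0,0],"gripper": 5}
    - {"translation": [0,0,0],"delta_rot": [0,0,0],"gripper": 5}
    - {"translation": [0,0,0],"delta_rot": [0,0,0],"gripper": 5}

```text
time: 6.55
tool_pos: [617.5, 18.2, 267.7]
ee_rot: [0.499, 0.501, -0.499, 0.501]
contact_force: [-0.3, -0.3, -1.1]
grip_width: 25.6
```

Run:
```python
from h import *
s,im,d=cap('scene','s2'); 
cv2.imwrite('pics/s2c.png',cv2.resize(im[120:340,220:440,::-1],None,fx=2.5,fy=2.5))
go([617.4,17,200],0)
```

```text
t 6.6 pos [617.5  18.1 267.6] F [-0.04  0.22 -0.28] w 25.7
trans [ 0.0676 -0.0001  0.0011] rot [0.0039 0.     0.0001]
```

View pics/s2c.png

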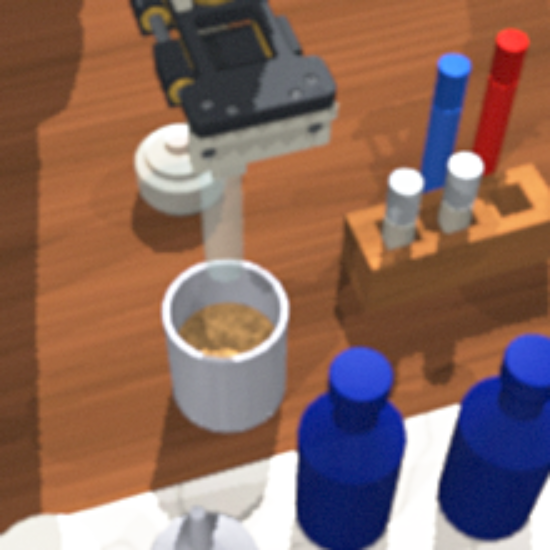

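>>> move_arm:
  commands:
    - {"translation": [0.008,0,0.001],"delta_rot": [0,0,0],"gripper": 5}
    - {"translation": [0.02,0,0.001],"delta_rot": [0,0,0],"gripper": 5}
    - {"translation": [0.032,0,0.001],"delta_rot": [0,0,0],"gripper": 5}
    - {"translation": [0.044,0,0.001],"delta_rot": [0,0,0],"gripper": 5}
    - {"translation": [0.056,0,0.001],"delta_rot": [0,0,0],"gripper": 5}
    - {"translation": [0.066,0,0.001],"delta_rot": [0,0,0],"gripper": 5}
    - {"translation": [0.074,0,0.001],"delta_rot": [0,0,0],"gripper": 5}
    - {"translation": [0.08,0,0.001],"delta_rot": [0,0,0],"gripper": 5}
    - {"translation": [0.08,0,0.001],"delta_rot": [0,0,0],"gripper": 5}
    - {"translation": [0.08,0,0.001],"delta_rot": [0,0,0],"gripper": 5}

```text
time: 7.6
tool_pos: [617.7, 17.1, 187.9]
ee_rot: [0.499, 0.501, -0.499, 0.501]
contact_force: [-1.0, 0.2, -0.2]
grip_width: 25.8
```

```bash
cat > f.py <<'E'
from h import *
F=[];Z=[]
for i in range(3):
    s=get_state(); F.append(s['contact_force']); Z.append(s['tool_pos']); camera('wrist')
print(round(s['time'],2),'F',np.mean(F,0).round(2),[round(f[2],1) for f in F],'pos',np.mean(Z,0).round(1),'bottom',round(np.mean(Z,0)[2]-113.7,1))
E
python3 f.py
```

```text
7.7 F [ 0.04  0.63 -0.71] [np.float64(-0.2), np.float64(-1.5), np.float64(-0.5)] pos [617.8  17.1 188.1] bottom 74.4
```

Baseline Fz is about -0.7 N and the bottom is at about 74 mm. I'll go down gently.

>>> move_arm:
  commands:
    - {"translation": [0.001,0,0],"delta_rot": [0,0,0],"gripper": 5}
    - {"translation": [0.002,0,0],"delta_rot": [0,0,0],"gripper": 5}
    - {"translation": [0.003,0,0],"delta_rot": [0,0,0],"gripper": 5}
    - {"translation": [0.004,0,0],"delta_rot": [0,0,0],"gripper": 5}
    - {"translation": [0.005,0,0],"delta_rot": [0,0,0],"gripper": 5}
    - {"translation": [0.006,0,0],"delta_rot": [0,0,0],"gripper": 5}
    - {"translation": [0.007,0,0],"delta_rot": [0,0,0],"gripper": 5}
    - {"translation": [0.008,0,0],"delta_rot": [0,0,0],"gripper": 5}
    - {"translation": [0.009,0,0],"delta_rot": [0,0,0],"gripper": 5}
    - {"translation": [0.01,0,0],"delta_rot": [0,0,0],"gripper": 5}

```text
time: 8.75
tool_pos: [617.4, 17.2, 177.5]
ee_rot: [0.499, 0.501, -0.499, 0.501]
contact_force: [0.1, -0.9, -1.9]
grip_width: 25.4
```

```bash
python3 f.py
```

```text
8.85 F [ 0.59 -0.33 -1.12] [np.float64(-1.9), np.float64(0.1), np.float64(-1.5)] pos [617.4  17.2 177.5] bottom 63.8
```

>>> move_arm:
  commands:
    - {"translation": [0.0005,0,0],"delta_rot": [0,0,0],"gripper": 5}
    - {"translation": [0.001,0,0],"delta_rot": [0,0,0],"gripper": 5}
    - {"translation": [0.0015,0,0],"delta_rot": [0,0,0],"gripper": 5}
    - {"translation": [0.002,0,0],"delta_rot": [0,0,0],"gripper": 5}
    - {"translation": [0.0025,0,0],"delta_rot": [0,0,0],"gripper": 5}
    - {"translation": [0.003,0,0],"delta_rot": [0,0,0],"gripper": 5}
    - {"translation": [0.0035,0,0],"delta_rot": [0,0,0],"gripper": 5}
    - {"translation": [0.004,0,0],"delta_rot": [0,0,0],"gripper": 5}
    - {"translation": [0.0045,0,0],"delta_rot": [0,0,0],"gripper": 5}
    - {"translation": [0.005,0,0],"delta_rot": [0,0,0],"gripper": 5}

```text
time: 9.9
tool_pos: [617.5, 17.2, 172.6]
ee_rot: [0.499, 0.501, -0.499, 0.501]
contact_force: [-0.4, 0.4, -0.3]
grip_width: 25.4
```

```bash
python3 f.py
```

```text
10.0 F [-0.47 -0.08 -0.73] [np.float64(-0.3), np.float64(-0.4), np.float64(-1.5)] pos [617.4  17.2 172.6] bottom 58.9
```

>>> move_arm:
  commands:
    - {"translation": [0.0005,0,0],"delta_rot": [0,0,0],"gripper": 5}
    - {"translation": [0.001,0,0],"delta_rot": [0,0,0],"gripper": 5}
    - {"translation": [0.0015,0,0],"delta_rot": [0,0,0],"gripper": 5}
    - {"translation": [0.002,0,0],"delta_rot": [0,0,0],"gripper": 5}
    - {"translation": [0.0025,0,0],"delta_rot": [0,0,0],"gripper": 5}
    - {"translation": [0.003,0,0],"delta_rot": [0,0,0],"gripper": 5}
    - {"translation": [0.003,0,0],"delta_rot": [0,0,0],"gripper": 5}
    - {"translation": [0.003,0,0],"delta_rot": [0,0,0],"gripper": 5}
    - {"translation": [0.003,0,0],"delta_rot": [0,0,0],"gripper": 5}
    - {"translation": [0.003,0,0],"delta_rot": [0,0,0],"gripper": 5}

```text
time: 11.05
tool_pos: [617.4, 17.2, 169.7]
ee_rot: [0.499, 0.501, -0.499, 0.501]
contact_force: [-0.7, -0.6, 0.5]
grip_width: 26.0
```

```bash
python3 f.py
```

```text
11.15 F [-0.61 -0.18  0.13] [np.float64(0.5), np.float64(0.5), np.float64(-0.6)] pos [617.5  17.2 169.7] bottom 56.0
```

>>> move_arm:
  commands:
    - {"translation": [0.0005,0,0],"delta_rot": [0,0,0],"gripper": 5}
    - {"translation": [0.001,0,0],"delta_rot": [0,0,0],"gripper": 5}
    - {"translation": [0.0015,0,0],"delta_rot": [0,0,0],"gripper": 5}
    - {"translation": [0.002,0,0],"delta_rot": [0,0,0],"gripper": 5}
    - {"translation": [0.002,0,0],"delta_rot": [0,0,0],"gripper": 5}
    - {"translation": [0.002,0,0],"delta_rot": [0,0,0],"gripper": 5}
    - {"translation": [0.002,0,0],"delta_rot": [0,0,0],"gripper": 5}
    - {"translation": [0.002,0,0],"delta_rot": [0,0,0],"gripper": 5}
    - {"translation": [0.002,0,0],"delta_rot": [0,0,0],"gripper": 5}
    - {"translation": [0.002,0,0],"delta_rot": [0,0,0],"gripper": 5}

```text
time: 12.2
tool_pos: [617.5, 17.2, 167.7]
ee_rot: [0.499, 0.501, -0.499, 0.501]
contact_force: [-1.0, -0.3, 2.0]
grip_width: 26.0
```

```bash
python3 f.py; python3 f.py
```

```text
12.3 F [-0.61  0.06  1.67] [np.float64(2.0), np.float64(1.6), np.float64(1.5)] pos [617.5  17.2 167.7] bottom 54.0
12.45 F [-0.3   0.51  2.11] [np.float64(2.0), np.float64(2.3), np.float64(2.1)] pos [617.5  17.2 167.7] bottom 54.0
```

Contact is clear: Fz rose 2.7 N over baseline, and the bed height of about 57 mm matches what the cameras saw. I'll back off 1.5 mm and release.

>>> move_arm:
  commands:
    - {"translation": [-0.0008,0,0],"delta_rot": [0,0,0],"gripper": 5}
    - {"translation": [-0.0015,0,0],"delta_rot": [0,0,0],"gripper": 5}
    - {"translation": [-0.0015,0,0],"delta_rot": [0,0,0],"gripper": 5}
    - {"translation": [-0.0015,0,0],"delta_rot": [0,0,0],"gripper": 29}
    - {"translation": [-0.0015,0,0],"delta_rot": [0,0,0],"gripper": 34}
    - {"translation": [-0.0015,0,0],"delta_rot": [0,0,0],"gripper": 40}
    - {"translation": [-0.0015,0,0],"delta_rot": [0,0,0],"gripper": 46}
    - {"translation": [-0.0015,0,0],"delta_rot": [0,0,0],"gripper": 54}
    - {"translation": [-0.0015,0,0],"delta_rot": [0,0,0],"gripper": 54}
    - {"translation": [-0.0015,0,0],"delta_rot": [0,0,0],"gripper": 54}

```text
time: 13.5
tool_pos: [617.5, 17.2, 169.1]
ee_rot: [0.499, 0.501, -0.499, 0.501]
contact_force: [-0.3, 0.7, 0.1]
grip_width: 49.9
```

Run:
```python
from h import *
s,im,d=cap('scene','s3'); 
cv2.imwrite('pics/s3c.png',cv2.resize(im[120:340,220:440,::-1],None,fx=2.5,fy=2.5))
print(s['contact_force'],s['grip_width'],s['tool_pos'])
```

```text
[-0.29411818  0.65324239  0.10292421] 49.89094882591523 [617.45459525  17.23940874 169.12772502]
```

View pics/s3c.png

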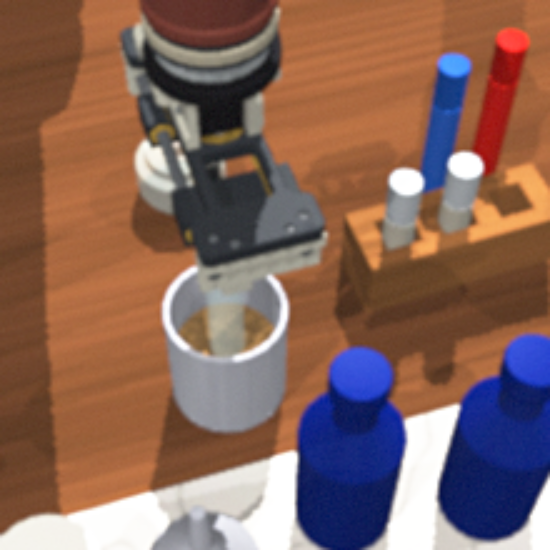

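The vial stands on the cork, released. Lifting straight up.

>>> move_arm:
  commands:
    - {"translation": [-0.005,0,0],"delta_rot": [0,0,0],"gripper": 54}
    - {"translation": [-0.015,0,0],"delta_rot": [0,0,0],"gripper": 54}
    - {"translation": [-0.03,0,0],"delta_rot": [0,0,0],"gripper": 54}
    - {"translation": [-0.05,0,0],"delta_rot": [0,0,0],"gripper": 54}
    - {"translation": [-0.07,0,0],"delta_rot": [0,0,0],"gripper": 54}
    - {"translation": [-0.085,0,0],"delta_rot": [0,0,0],"gripper": 54}
    - {"translation": [-0.095,0,0],"delta_rot": [0,0,0],"gripper": 54}
    - {"translation": [-0.1,0,0],"delta_rot": [0,0,0],"gripper": 54}
    - {"translation": [-0.1,0,0],"delta_rot": [0,0,0],"gripper": 0}
    - {"translation": [-0.1,0,0],"delta_rot": [0,0,0],"gripper": 0}

```text
time: 14.55
tool_pos: [617.0, 17.3, 268.5]
ee_rot: [0.499, 0.501, -0.499, 0.501]
contact_force: [-0.3, -0.1, -0.4]
grip_width: 38.9
```

```bash
cat > wh.py <<'E'
from h import *
A=np.deg2rad(14.75); C=np.array([535.5,-296.])
def con(x,y,z): # console -> world
    return [C[0]+x*np.cos(A)-y*np.sin(A),C[1]+x*np.sin(A)+y*np.cos(A),z]
YAW=14.75-90
E
python3 - <<'E'
from wh import *
s,im,d=cap('top','t4'); W=world('top',d)
X,Y,Z=W[...,0],W[...,1],W[...,2]; m=(d>0)&(Z>195)&(Z<215)&(abs(X-617)<40)&(abs(Y-17)<40); print('vial top',m.sum(),W[m].mean(0) if m.any() else 0)
print(con(-78,0,200)); go(con(-78,0,230),YAW)
E
```

```text
vial top 0 0
[np.float64(460.07041676471243), np.float64(-315.85895196003116), 200]
t 14.6 pos [617.   17.3 268.3] F [-0.15  1.02  0.1 ] w 34.6
trans [ 0.0386 -0.1582  0.3325] rot [1.3174e+00 1.3000e-03 1.5000e-03]
```

>>> move_arm:
  commands:
    - {"translation": [0,-0.012,0.025],"delta_rot": [0.1,0,0],"gripper": 0}
    - {"translation": [0,-0.028,0.06],"delta_rot": [0.23,0,0],"gripper": 0}
    - {"translation": [0,-0.045,0.095],"delta_rot": [0.37,0,0],"gripper": 0}
    - {"translation": [0,-0.062,0.13],"delta_rot": [0.51,0,0],"gripper": 0}
    - {"translation": [0,-0.079,0.166],"delta_rot": [0.65,0,0],"gripper": 0}
    - {"translation": [0,-0.096,0.202],"delta_rot": [0.79,0,0],"gripper": 0}
    - {"translation": [0,-0.113,0.238],"delta_rot": [0.93,0,0],"gripper": 0}
    - {"translation": [0,-0.13,0.274],"delta_rot": [1.07,0,0],"gripper": 0}
    - {"translation": [0,-0.146,0.306],"delta_rot": [1.2,0,0],"gripper": 0}
    - {"translation": [0,-0.156,0.328],"delta_rot": [1.3,0,0],"gripper": 0}

```text
time: 15.6
tool_pos: [460.5, -313.9, 268.8]
ee_rot: [-0.7, -0.094, 0.701, -0.094]
contact_force: [-0.1, -0.2, 0.0]
grip_width: 1.0
```

```bash
cat >> wh.py <<'E'
def ribs(n,d,W):
    X,Y,Z=W[...,0],W[...,1],W[...,2]; dx,dy=X-C[0],Y-C[1]
    cx=dx*np.cos(A)+dy*np.sin(A); cy=-dx*np.sin(A)+dy*np.cos(A)
    m=(d>0)&(abs(cy)<22)&(Z>60)&(abs(cx)<80); th=np.rad2deg(np.arctan2(cx,Z-75))[m]; r=np.hypot(cx,Z-75)[m]
    k=(r>57)&(r<64); h,e=np.histogram(th[k],np.arange(-90,91,3)); print(n,[(int(a)+1,int(b)) for a,b in zip(e,h) if b>5])
    # rib phase mod 45 -> digit offset
    ph=np.rad2deg(np.angle(np.exp(1j*np.deg2rad(th[k]*8)).mean()))/8; print('rib phase',ph.round(1))
E
python3 - <<'E'
from wh import *
s,im,d=cap('wrist','w5'); W=world('wrist',d,s); ribs('wrist',d,W)
s,im,d=cap('top','t5');  W=world('top',d); ribs('top',d,W)
X,Y,Z=W[...,0],W[...,1],W[...,2]; m=(d>0)&(Z>195)&(Z<215)&(abs(X-617)<40)&(abs(Y-17)<40); print('vial top',m.sum(),W[m].mean(0) if m.any() else 0)
go(con(-78,0,230),YAW)
E
```

```text
wrist [(-62, 8), (-59, 96), (-56, 346), (-17, 47), (-14, 281), (-11, 244), (28, 72), (31, 344), (34, 167), (73, 9), (76, 275), (79, 12)]
rib phase -12.4
top [(-59, 15), (-56, 52), (-53, 28), (-14, 38), (-11, 56), (-8, 12), (28, 13), (31, 56), (34, 35), (73, 20), (76, 52), (79, 9)]
rib phase -11.7
vial top 221 [616.78866619  17.40645541 205.34005248]
t 15.7 pos [ 459.6 -315.3  269. ] F [1.   0.49 0.13] w 0.5
trans [ 0.039   0.0006 -0.0004] rot [ 0.0088  0.003  -0.0018]
```

View pics/w5.png

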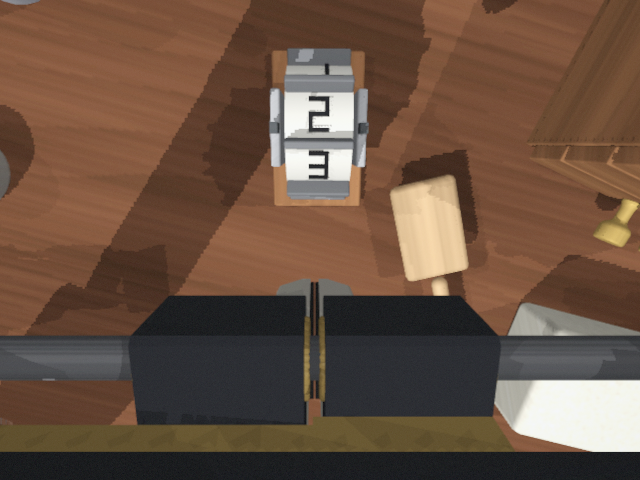

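The wheel shows 1, 2 and 3, with the 2 at +10° from the top. The 4 is at about -80°, so the top needs a +80° turn away from the robot. I'll lower in front of the wheel, then sweep over it.

>>> move_arm:
  commands:
    - {"translation": [0.01,0,0],"delta_rot": [0.005,0.001,0],"gripper": 0}
    - {"translation": [0.03,0,0],"delta_rot": [0.009,0.002,0],"gripper": 0}
    - {"translation": [0.055,0,0],"delta_rot": [0.009,0.002,0],"gripper": 0}
    - {"translation": [0.08,0,0],"delta_rot": [0.009,0.002,0],"gripper": 0}
    - {"translation": [0.105,0,0],"delta_rot": [0.009,0.002,0],"gripper": 0}
    - {"translation": [0.13,0,0],"delta_rot": [0.009,0.002,0],"gripper": 0}
    - {"translation": [0.15,0,0],"delta_rot": [0.009,0.002,0],"gripper": 0}
    - {"translation": [0.163,0,0],"delta_rot": [0.009,0.002,0],"gripper": 0}
    - {"translation": [0.168,0,0],"delta_rot": [0.009,0.002,0],"gripper": 0}
    - {"translation": [0.168,0,0],"delta_rot": [0.009,0.002,0],"gripper": 0}

```text
time: 16.7
tool_pos: [463.0, -310.5, 100.6]
ee_rot: [0.701, 0.095, -0.7, 0.094]
contact_force: [0.5, -0.6, 0.2]
grip_width: 0.5
```

Run:
```python
from wh import *
for w in [(-61,0,100),(-36.4,0,121),(-10.5,0,128.5)]: go(con(*w),YAW)
s,im,d=cap('scene','s6'); cv2.imwrite('pics/s6c.png',cv2.resize(im[160:340,60:240,::-1],None,fx=3,fy=3))
```

```text
t 16.7 pos [ 463.  -310.5  100.6] F [ 0.54 -0.64  0.24] w 0.5
trans [ 0.0006  0.0046 -0.0127] rot [ 0.0099 -0.0015  0.0011]
t 16.7 pos [ 463.  -310.5  100.6] F [ 0.54 -0.64  0.24] w 0.5
trans [-0.0204  0.0048 -0.0374] rot [ 0.0099 -0.0015  0.0011]
t 16.7 pos [ 463.  -310.5  100.6] F [ 0.54 -0.64  0.24] w 0.5
trans [-0.0279  0.005  -0.0633] rot [ 0.0099 -0.0015  0.0011]
```

View pics/s6c.png

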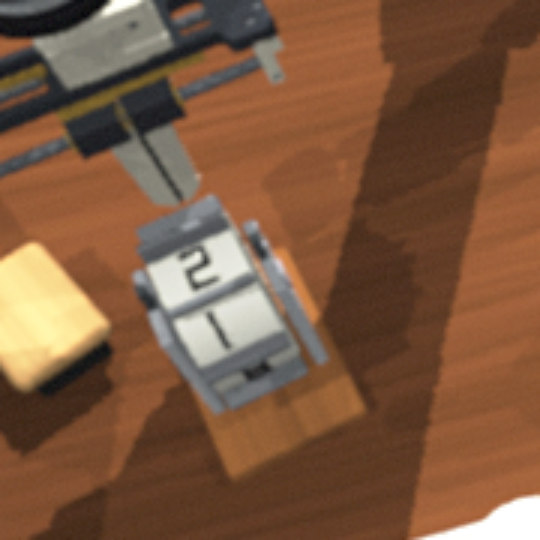

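The closed fingers stand just in front of the wheel, near its 3/4 rib. Sweeping now.

>>> move_arm:
  commands:
    - {"translation": [0,0.002,-0.006],"delta_rot": [0.005,0,0],"gripper": 0}
    - {"translation": [0,0.005,-0.0125],"delta_rot": [0.009,0,0],"gripper": 0}
    - {"translation": [-0.004,0.005,-0.0185],"delta_rot": [0.009,0,0],"gripper": 0}
    - {"translation": [-0.0085,0.005,-0.024],"delta_rot": [0.009,0,0],"gripper": 0}
    - {"translation": [-0.0145,0.005,-0.0305],"delta_rot": [0.009,0,0],"gripper": 0}
    - {"translation": [-0.0205,0.005,-0.0375],"delta_rot": [0.009,0,0],"gripper": 0}
    - {"translation": [-0.0245,0.005,-0.045],"delta_rot": [0.009,0,0],"gripper": 0}
    - {"translation": [-0.027,0.005,-0.0525],"delta_rot": [0.009,0,0],"gripper": 0}
    - {"translation": [-0.028,0.005,-0.058],"delta_rot": [0.009,0,0],"gripper": 0}
    - {"translation": [-0.028,0.005,-0.063],"delta_rot": [0.009,0,0],"gripper": 0}

```text
time: 17.75
tool_pos: [525.9, -300.0, 129.5]
ee_rot: [0.702, 0.09, -0.7, 0.091]
contact_force: [-1.5, -1.0, 1.7]
grip_width: 0.3
```

Run:
```python
from wh import *
for w in [(11,0,128.5)]: go(con(*w),YAW)
s,im,d=cap('scene','s7'); ribs('scene',d,world('scene',d)); cv2.imwrite('pics/s7c.png',cv2.resize(im[160:340,60:240,::-1],None,fx=3,fy=3))
```

```text
t 17.75 pos [ 525.9 -300.   129.5] F [-1.46 -0.96  1.67] w 0.3
trans [ 0.0011 -0.0014 -0.0213] rot [ 0.0001 -0.0026 -0.0014]
scene [(-41, 15), (-38, 7), (-2, 18), (1, 31), (4, 67), (43, 51), (46, 49), (85, 11), (88, 55)]
rib phase 1.0
```

View pics/s7c.png

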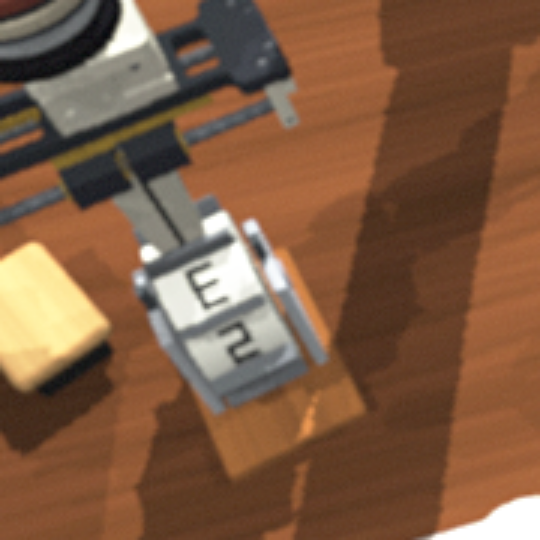

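The wheel is following as planned and the 3/4 rib is now at the top. I'll push about 21 mm further.

>>> move_arm:
  commands:
    - {"translation": [0,-0.001,-0.003],"delta_rot": [0,0,0],"gripper": 0}
    - {"translation": [0.0005,-0.001,-0.006],"delta_rot": [0,0,0],"gripper": 0}
    - {"translation": [0.001,-0.001,-0.009],"delta_rot": [0,0,0],"gripper": 0}
    - {"translation": [0.001,-0.001,-0.012],"delta_rot": [0,0,0],"gripper": 0}
    - {"translation": [0.001,-0.001,-0.015],"delta_rot": [0,0,0],"gripper": 0}
    - {"translation": [0.001,-0.001,-0.018],"delta_rot": [0,0,0],"gripper": 0}
    - {"translation": [0.001,-0.001,-0.02],"delta_rot": [0,0,0],"gripper": 0}
    - {"translation": [0.001,-0.001,-0.0215],"delta_rot": [0,0,0],"gripper": 0}
    - {"translation": [0.001,-0.001,-0.0215],"delta_rot": [0,0,0],"gripper": 0}
    - {"translation": [0.001,-0.001,-0.0215],"delta_rot": [0,0,0],"gripper": 0}

```text
time: 18.8
tool_pos: [545.7, -292.6, 128.3]
ee_rot: [0.702, 0.091, -0.7, 0.09]
contact_force: [-1.4, 0.4, -0.1]
grip_width: 0.7
```

Run:
```python
from wh import *
go(con(11,0,128.5),YAW)
s,im,d=cap('scene','s8'); ribs('scene',d,world('scene',d)); cv2.imwrite('pics/s8c.png',cv2.resize(im[160:340,60:240,::-1],None,fx=3,fy=3))
```

```text
t 18.8 pos [ 545.7 -292.6  128.3] F [-1.36  0.39 -0.07] w 0.7
trans [-0.0002  0.0007 -0.0003] rot [-0.0002 -0.0026  0.001 ]
scene [(-20, 14), (-17, 6), (16, 8), (19, 23), (22, 41), (25, 37), (64, 57), (67, 43), (70, 7)]
rib phase 22.1
```

View pics/s8c.png

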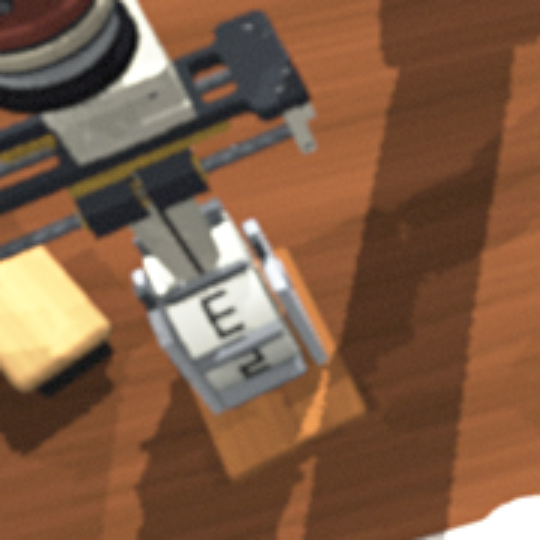

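The ribs are at about ±22.5°. Backing off slightly and lifting.

>>> move_arm:
  commands:
    - {"translation": [0,0,0.003],"delta_rot": [0,0,0],"gripper": 0}
    - {"translation": [0,0,0.005],"delta_rot": [0,0,0],"gripper": 0}
    - {"translation": [-0.01,0,0.005],"delta_rot": [0,0,0],"gripper": 0}
    - {"translation": [-0.025,0,0.005],"delta_rot": [0,0,0],"gripper": 0}
    - {"translation": [-0.045,0,0.005],"delta_rot": [0,0,0],"gripper": 0}
    - {"translation": [-0.065,0,0.02],"delta_rot": [0,0,0],"gripper": 0}
    - {"translation": [-0.085,0,0.04],"delta_rot": [0,0,0],"gripper": 0}
    - {"translation": [-0.105,0,0.06],"delta_rot": [0,0,0],"gripper": 0}
    - {"translation": [-0.12,0,0.075],"delta_rot": [0,0,0],"gripper": 0}
    - {"translation": [-0.125,0,0.08],"delta_rot": [0,0,0],"gripper": 0}

```text
time: 19.85
tool_pos: [466.9, -315.9, 256.8]
ee_rot: [0.704, 0.088, -0.699, 0.091]
contact_force: [0.7, -0.1, -0.4]
grip_width: 0.6
```

Run:
```python
from wh import *
s,im,d=cap('wrist','w9'); ribs('wrist',d,world('wrist',d,s)); a=im
s,im,d=cap('top','t9'); W=world('top',d); ribs('top',d,W)
X,Y,Z=W[...,0],W[...,1],W[...,2]; m=(d>0)&(Z>195)&(Z<215)&(abs(X-617)<40)&(abs(Y-17)<40); print('vial top',m.sum(),W[m].mean(0) if m.any() else 0)
s,im,d=cap('scene','s9'); ribs('scene',d,world('scene',d)); print(s['time'],s['contact_force'])
cv2.imwrite('pics/x9.png',np.hstack([cv2.resize(a,(400,300)),cv2.resize(im,(400,300))])[:,:,::-1])
```

```text
wrist [(-71, 10), (-68, 101), (-65, 327), (-26, 73), (-23, 270), (-20, 256), (19, 162), (22, 308), (25, 181), (64, 42), (67, 319), (70, 60)]
rib phase -21.8
top [(-68, 16), (-65, 54), (-62, 19), (-23, 40), (-20, 64), (19, 13), (22, 51), (25, 32), (64, 26), (67, 49), (70, 14)]
rib phase -21.1
vial top 222 [616.69790807  17.4301686  205.26606568]
scene [(-65, 12), (-62, 21), (-23, 23), (-20, 69), (-17, 23), (19, 14), (22, 43), (25, 39), (64, 65), (67, 37), (70, 8)]
rib phase -21.4
19.95 [ 0.18467926 -0.09592898  0.56747794]
```

View pics/x9.png

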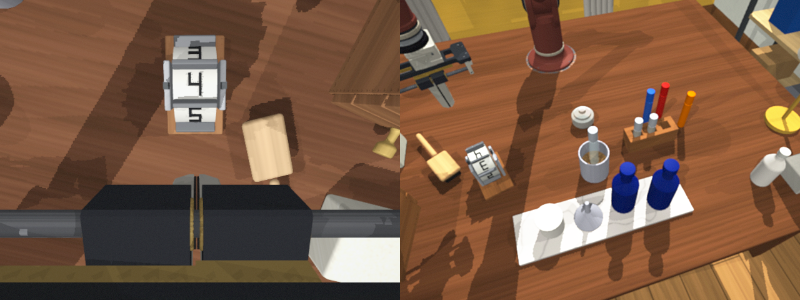

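The wrist view shows the 4 centred on top between the pointers (195,82), and the scene view shows the vial upright in the canister (593,140) with the other things in place. Handing in.

```bash
python3 -c "
from plant import *
print(sign_off())"
```

```text
the job is handed in; nothing more can be done
None
```

I moved the tall vial from the stand into the steel canister and turned the day wheel to 4, then handed the job in at about 20 s of the 61 s allowed. The hand-in gave no verdict.

- **Vial:** I lowered it in small steps until the upward force rose about 2.7 N, roughly 3 mm into the bed. I then backed off 1.5 mm and let go. The last top view puts the vial's top at (617, 17, 205) mm, less than 1 mm from the canister axis, and the last scene picture shows it upright.
- **Wheel:** One sweep pushed the rib between the 3 and the 4 over the top. The last wrist picture shows the 4 between the two pointers. All three cameras put it within about 1.5° of centre; the limit is 11°.
- **Everything else:** The last scene picture shows the short vials, flasks, funnel, jar and pot where they were, and the arm stopped clear of everything. I judged this by eye and did not measure how far any of them moved.

No check failed. The camera estimate of the cork bed height (56–59 mm) agreed with the height where I felt contact, about 57 mm.

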